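Close the drying chest and set its air valve

ROBOT

A 6-joint arm with a two-finger parallel gripper is mounted at the origin on the work surface. World frame = base frame: x ahead of the robot, y to its left, z up, the work surface at z = 0. Lengths are in m, angles in rad, forces in N, time in s.
With the tool pointing down it reaches from about 0.4 to 0.825 m from the base axis. Payload 7 kg.
Tool frame: the origin (TCP) lies between the finger pads, 19 mm behind the fingertips; this is the grasp point; z points along the fingers, y is the line along which they close (so a half turn about z gives the same grasp; the last joint's range is limited). The gripper opens to 88 mm and grips with 3 to 60 N. Pads are 19 mm wide; open, the fingers measure 130 mm over their backs; the gripper's body (78 mm by 193 mm) begins 47 mm behind the grasp point.
Start: joints at [-0.86, 0.359, 0.012, 0, -1.224, -0.288], TCP at [0.277, -0.616, 0.245] pointing down, gripper open.
Joint ranges: [-3.07, 3.07], [-1.43, 2.12], [-1.02, 1.25], [-3.03, 1.67], [-3.05, -0], [-3.03, 3.03]. Speed limits (rad/s): [2.39, 2.39, 3.01, 3.14, 3.14, 3.14].

INTERFACE

Orientations are given as [roll, pitch, yaw] about the fixed x, y, z axes, in that order (R = Rz(yaw) Ry(pitch) Rx(roll)).
In Python, from station import arm, grab_frame gives the robot as it stands.
- The arm moves only by the tool jog_arm, never from a script. Its argument "deltas" is a list that holds one entry, the list of rows, each a list of 4 numbers: the shift along the tool's x, y, z in units of 60 mm (1.0 is 60 mm), then the turn about the tool's z in units of 5 degrees (1.0 is 5 degrees). A call has 1 to 8 rows; each row is the pose to reach, as a shift and turn from the pose commanded when the call began, along the tool's axes at that moment; what a row does not reach only later rows make up. A row lasts 1/8 s, in which the tool goes at most 62.5 mm and 10.7 degrees, less where a joint would pass 70% of its speed; a pose out of reach is approached as far as the arm can. A call with a gripper value outside its range is refused whole. "grip" is the finger opening in mm, from 0 to 87.6, set as the call begins (left out, the last holds). The fingers move at their own pace and stop on an object; "squeeze" is the grip in N (left out, the last holds). Time passes only in rows, so rows that repeat a pose let the fingers close. It gives the time, the measured TCP pose, the force, the opening and the grip force at its end, in the units of the state.
- arm.get_state(): the state, without advancing time (a new reading comes with each control period).
- grab_frame(name): name is "side" or "top" or "wrist"; returns a dict with "img" (420x560x3 uint8, red, green, blue), "vfov" (degrees; the focal length in pixels is half the picture's height over the tangent of half this angle, whatever the lens; pixels are square), "cx", "cy" (the principal point, pixels), "xyz" and "rotation" of the camera in the world. Camera axes: x right, y down, z forward; pixel columns grow to the right and rows downward; lengths in m; the calibration is good to about 2 mm. The wrist camera is an equidistant fisheye: a pixel r from the principal point sees the ray r / f radians off the axis. A picture is of the moment at which its call begins. There is no depth.
- arm.job_done(): hands the job in; it is judged then, once.
The state is a dict: "t": time; "q": joint angles; "qd": joint speeds; "joint_efforts": joint torques, N m; "eef_pos": TCP position; "ee_rot": TCP orientation; "force": force on the tool from outside, world axes, zero at the start; "moment": the same for the moment, N m; "width": finger opening in m; "gripper_force": force on a finger pad.
Only numpy, scipy, OpenCV 4.12 (cv2) and the standard library are available. Lean on these libraries where they do the work, as an engineer would, in place of code of your own. Each camera call takes 0.05 s, during which the arm holds its last target. There are 200 camera calls.

TASK

The mask is in the drying chest: swing its lid fully shut, then turn the air valve's handwheel clockwise until it stops (fully closed) and back it off exactly two full turns anticlockwise. Finish while still gripping the wheel's crank handle between the fingers and holding it still: do not let go. Leave everything else on the bench where it is.

Things in the scene. Friction and masses are not known exactly. Their poses are not given: they have to be found in the camera images.
- chest: dark red wooden drying chest fixed to the bench, 200 (its x, depth) x 220 (y, width) x 100 mm high, holding a white mask lying face up; origin: centre of its underside. Its hinge side is its +x side, away from the robot; it may stand left or right of the robot, slightly turned.
- lid (a joint): opening angle of the chest's lid, rad: 0 = shut flat on the rim, grows as the front edge swings up and back about the far top edge (up to 1.5). The lid is a 12 mm thick board, 204 x 226 mm, 0.4 kg, on a stiff hinge (0.5 N m friction): it stays at whatever angle it is left and needs only a few newtons to push down. It starts part open (0.75 to 1.1).
- lid_hinge (a point): point on the hinge line, middle of the chest's width, level with the underside of the lid (100 mm above the bench). Its axes turn with the lid: -x runs along the underside from the hinge to the front edge, z out of the lid's upper face (12 mm above the hinge line), y along the hinge line.
- lid_tongue (a point): top face, at its middle, of the flat brass pull tongue (44 mm wide, 10 mm thick) that juts 28 mm beyond the middle of the lid's front edge; 216 mm from the hinge line. It can be pressed or pinched.
- wheel (a joint): angle of the valve's handwheel, rad: 0 = closed, hard against the stop; grows as it is opened, anticlockwise seen from above; 6.283 per full turn; it can open to 28.3. Starts between 2.2 and 6.6. Turns stiffly (0.12 N m friction) and stays where it is left; it does not rise.
- wheel_hub (a point): centre of the top of the handwheel's hub, on the vertical turning axis, 110 mm above the bench. The dark iron wheel (three spokes, rim 14 mm thick, 124 mm over the rim, rim top 109 mm above the bench) sits on a brass valve body fixed to the bench, left or right of the robot.
- crank_grip (a point): point to grip on the crank handle: on the handle's own axis, 145 mm above the bench, 55 mm from the wheel's axis, 24 mm below the handle's top end. At wheel angle a it lies from the hub in the direction (valve's fixed unknown heading + a).
- crank: black upright crank handle on the wheel's rim: a cylinder of 22 mm diameter, 56 mm tall (113 to 169 mm above the bench) with a 26 mm collar on its lowest 5 mm; it revolves freely on its own pin, so the gripper can carry it round in a circle without turning. Origin: centre of its lower end, z up.
- glue_jar: bystander: amber glass jar, 52 mm diameter, 70 mm tall, standing between chest and valve; origin under its centre
- tape_roll: bystander: roll of tape, 68 mm diameter, 22 mm high, lying flat between chest and valve; origin under its centre
- brush: bystander: brush, 200 mm long, lying on the robot's side of the chest and valve; origin under its middle
- spatula: bystander: spatula, 200 mm long, lying on the robot's side of the chest and valve; origin under its middle
- mug: bystander: white mug, 72 mm diameter, 85 mm tall, beyond the chest and valve; origin under its centre
- spare_mask: bystander: spare white mask lying face up, about 140 mm long, 60 mm high, beyond the chest and valve; origin under the face's middle
- tin: bystander: steel tin, 60 mm diameter, 90 mm tall, beyond the chest and valve; origin under its centre
There are look-alikes about, which are no part of the job. Leave any green or purple look-alike of the part that bears wheel alone.

How it is judged:
On the way, in this order (a step that is already met when the one before it is completed fails the run):
1. the chest's lid is fully shut (value of joint lid below 0.04 rad), for 0.2 s.
2. with the lid shut, the valve is closed to its stop (value of joint lid below 0.04 rad and value of joint wheel below 0.1 rad), for 0.2 s.
At the end, for the whole second after the job is handed in: The lid is shut (within 0.04 rad); the wheel, having been at its stop (within 0.1 rad), stands still two full turns open (12.57 rad, within 0.26 rad, about 15 degrees); and the fingers still hold the crank handle (contact over 3 N, TCP within 45 mm of the grip point) (value of joint lid below 0.04 rad and value of joint wheel between 12.31 and 12.83 rad and velocity of joint wheel between -0.1 and 0.1 rad/s and contact force between the fingers and crank above 3 N and distance between the grasp point and crank_grip below 0.045 m); the arm keeps its last pose, push and grip.
It fails at once if a bystander is shoved (30 mm) or tipped over (distance of any of glue_jar, brush, spatula, mug, spare_mask, tin, tape_roll from where it was at the start of the episode above 0.03 m or angle between any of glue_jar, mug, spare_mask, tin, tape_roll's own z axis and vertical above 0.6 rad).
It also fails if it takes over 72 s, if anything falls off the work surface, if the arm or the gripper's body presses on something with over 40 N, if the wrist force passes 120 N, or if a joint passes its speed limit or range.

## Working session

There is one attempt and no reset: what is moved stays moved. The work goes in short steps, Python scripts to look and compute and a tool call to move; the robot and the scene stay as the last step left them, time stands still between calls to the robot, and variables do not carry over. Pictures are saved under pics/ and viewed, at most 10 in all, crops included, and the job is handed in when it is done.

Besides the shell and the picture viewer there is one more tool, called after "Emit:" by a JSON object that holds its "op" and its "data". jog_arm: Moves the arm, as the interface text tells. Its arguments: {"type":"object","properties":{"deltas":{"type":"array"},"grip":{"type":"number"},"squeeze":{"type":"number"}},"required":["deltas"]}

```bash
mkdir -p pics
cat > h.py <<'E'
import numpy as np,cv2
from station import arm,grab_frame
def save(n,fn,scale=1,crop=None):
    f=grab_frame(n);im=f["img"][:,:,::-1]
    if crop: im=im[crop[1]:crop[3],crop[0]:crop[2]]
    cv2.imwrite("pics/"+fn,cv2.resize(im,None,fx=scale,fy=scale,interpolation=cv2.INTER_CUBIC));return f
def ray(f,u,v):
    h=f["img"].shape[0];F=h/2/np.tan(np.radians(f["vfov"])/2)
    return np.array(f["xyz"]),np.array(f["rotation"])@np.array([(u-f["cx"])/F,(v-f["cy"])/F,1])
def atz(f,u,v,z):
    o,d=ray(f,u,v);return o+d*(z-o[2])/d[2]
def proj(f,p):
    h=f["img"].shape[0];F=h/2/np.tan(np.radians(f["vfov"])/2)
    c=np.array(f["rotation"]).T@(np.array(p)-np.array(f["xyz"]));return F*c[:2]/c[2]+[f["cx"],f["cy"]]
E
python3 - <<'E'
from h import *
import pickle
a=save("top","top.png",1.42);b=save("side","side.png",1.42)
pickle.dump((a,b),open("f0.pkl","wb"))
for f in(a,b):print(f["xyz"],f["rotation"],f["vfov"],f["cx"],f["cy"])
s=arm.get_state();print(s["t"],s["eef_pos"],s["ee_rot"])
E
```

```text
[ 0.23912946 -0.10025563  1.42219368] [-2.92430548e+00 -2.62850933e-04 -1.56969400e+00] 45.42487521368065 273.49886527981727 203.25279216261643
[0.04856311 0.63780481 0.95026584] [-2.3263399   0.0106712  -2.55188744] 52.74661824976988 273.825513759842 205.73243050802523
0.1 [ 0.27679478 -0.61519365  0.24452662] [ 3.14012785e+00 -1.37281596e-04 -2.71886486e+00]
```

View pics/top.png

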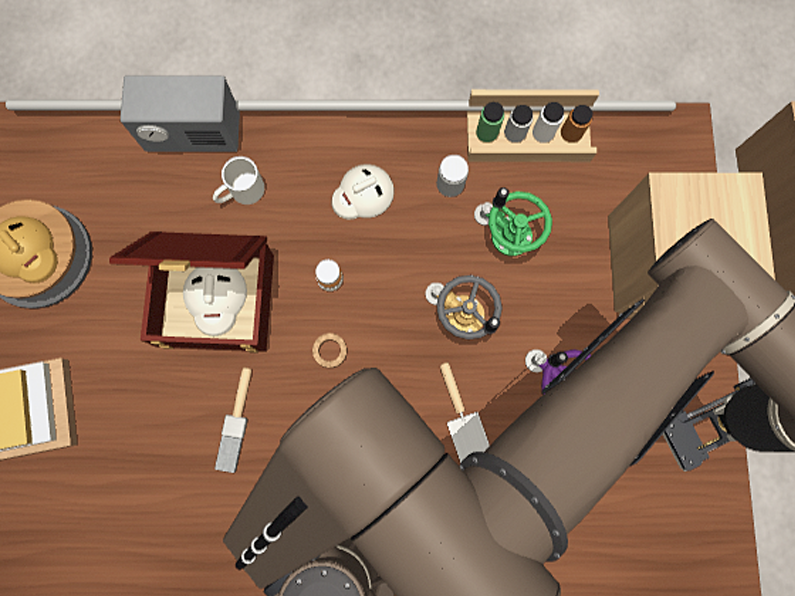

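View pics/side.png

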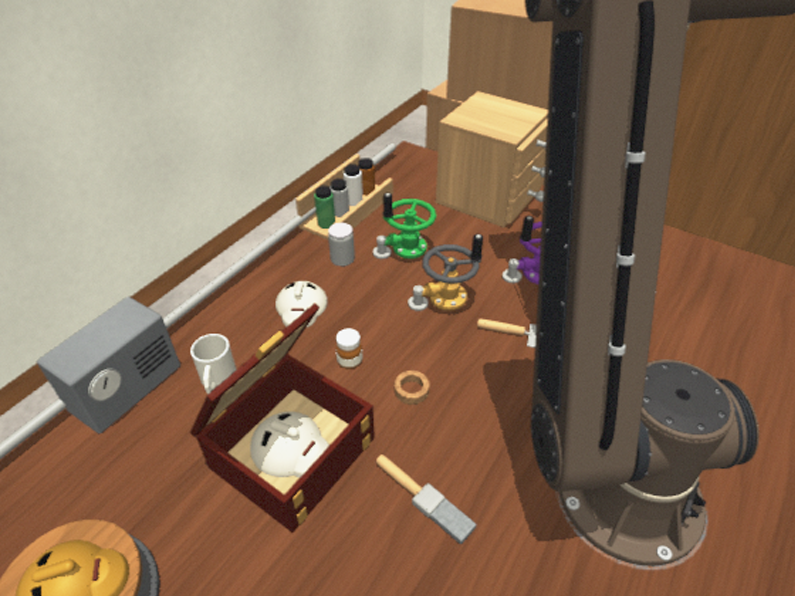

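The top view shows the open chest at (205,290), the dark wheel's hub at (468,307) with its crank at (492,323), and green and purple look-alike wheels. The side view shows the same layout: lid tongue at (271,345), crank at (477,247). I'll enlarge both areas.

Run:
```python
import pickle,cv2
a,b=pickle.load(open("f0.pkl","rb"))
A=a["img"][:,:,::-1];B=b["img"][:,:,::-1]
import numpy as np
r=lambda i,c:cv2.resize(i[c[1]:c[3],c[0]:c[2]],None,fx=4,fy=4,interpolation=cv2.INTER_CUBIC)
p=r(A,(75,155,200,255)); q=r(A,(295,185,365,245)); s=r(B,(290,160,345,225))
o=np.zeros((600,800,3),np.uint8)
o[:400,:500]=p;o[:240,510:790]=q;o[250:510,510:730]=s
cv2.imwrite("pics/c1.png",o)
```

```text
(no output)
```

View pics/c1.png

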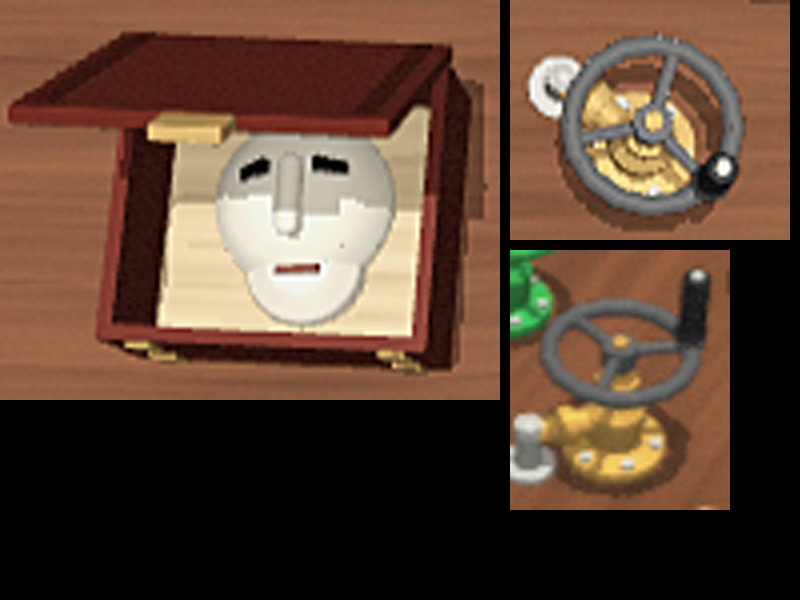

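The crops give the rim front corners at (98,338) and (435,350), the lid's upper-face corners at (125,33), (450,45), (10,108) and (385,122), the hub at (653,122) and the crank top at (723,163). In the side crop the hub is at (621,340) and the crank top at (698,273).

```bash
cat > fit.py <<'E'
from h import *
import pickle
from scipy.optimize import least_squares as L
a,b=pickle.load(open("f0.pkl","rb"))
T=lambda u,v:(75+u/4,155+v/4)
def ch(p,l,lid):
    x,y,w,t=p;l=np.array(l,float)
    if lid:
        X,Z=l[0],l[2]; l=np.array([.1+X*np.cos(t)+Z*np.sin(t),l[1],.1-X*np.sin(t)+Z*np.cos(t)])
    return [x+l[0]*np.cos(w)-l[1]*np.sin(w),y+l[0]*np.sin(w)+l[1]*np.cos(w),l[2]]
O=[(a,T(98,338),(-.1,.11,.1),0),(a,T(435,350),(-.1,-.11,.1),0),(a,T(125,33),(.002,.113,.012),1),(a,T(450,45),(.002,-.113,.012),1),
(a,T(10,108),(-.202,.113,.012),1),(a,T(385,122),(-.202,-.113,.012),1),
(b,(318/1.42,309/1.42),(-.202,-.113,.006),1)]
f=lambda p:np.concatenate([proj(c,ch(p,l,k))-np.array(uv) for c,uv,l,k in O])
r=L(f,[.5,.25,0,.9]);print(r.x,r.fun.round(1))
p=r.x
print("hinge",ch(p,(0,0,0),1),"tongue",ch(p,(-.216,0,.002),1), proj(b,ch(p,(-.216,0,.002),1))*1.42)
def tri(o):
    g=lambda X:np.concatenate([proj(c,X)-np.array(uv) for c,uv in o])
    r=L(g,[.5,-.2,.1]);return r.x,r.fun.round(2)
h=tri([(a,(330.75,215.5)),(b,(317.75,182.5))]);k=tri([(a,(348.25,225.75)),(b,(337,165.75))])
print(h,k)
H=atz(a,330.75,215.5,.11);K=atz(a,348.25,225.75,.169);print(H,K,np.hypot(*(K-H)[:2]),np.arctan2(*(K-H)[1::-1]))
for n,u,v in[("jar",328,268),("tin",453,163),("gtop",502,192),("ptop",560,357)]:print(n,atz(a,u/1.42,v/1.42,.09 if n=="tin" else .07 if n=="jar" else .169))
E
python3 fit.py
```

```text
Traceback (most recent call last):
  File "fit.py", line 15, in <module>
    r=L(f,[.5,.25,0,.9]);print(r.x,r.fun.round(1))
  File "fit.py", line 14, in <lambda>
    f=lambda p:np.concatenate([proj(c,ch(p,l,k))-np.array(uv) for c,uv,l,k in O])
                               ~~~~^^^^^^^^^^^^^
  File "h.py", line 14, in proj
    c=np.array(f["rotation"]).T@(np.array(p)-np.array(f["xyz"]));return F*c[:2]/c[2]+[f["cx"],f["cy"]]
                                                                          ~^^^^
IndexError: invalid index to scalar variable.
```

Camera rotation is rpy, so I'll convert it.

```bash
sed -i 's/np.array(f\["rotation"\])/Rm(f)/g' h.py
cat >> h.py <<'E'
from scipy.spatial.transform import Rotation
def Rm(f): return Rotation.from_euler("xyz",f["rotation"]).as_matrix()
E
python3 fit.py
```

```text
[ 0.52779108  0.2497764  -0.03082183  1.04198119] [-0.4  0.3 -2.  -0.1 -0.5 -0.3  0.6 -0.8 -0.8  0.9  1.4  0.4  0.3 -2. ]
hinge [np.float64(0.627743579654699), np.float64(0.2466947026483579), np.float64(0.1)] tongue [np.float64(0.5205470208703372), np.float64(0.2499997434001422), np.float64(0.2875045985847278)] [273.15631994 348.63332556]
(array([ 0.49420163, -0.25222251,  0.11594924]), array([ 0.03,  0.08, -0.1 , -0.03])) (array([ 0.45562349, -0.28951329,  0.17285826]), array([ 0.18,  0.53, -0.64, -0.17]))
[ 0.49558944 -0.25284182  0.11      ] [ 0.4576628  -0.28968837  0.169     ] 0.05287814296674665 -2.3706382218398483
jar [0.57882497 0.01785284 0.07      ]
tin [ 0.78972114 -0.22878108  0.09      ]
gtop [ 0.69979389 -0.31109888  0.169     ]
ptop [ 0.39261491 -0.4031944   0.169     ]
```

```bash
cat >> h.py <<'E'
def rows(c,W):
    """c=(x,y,z,yaw) commanded; W list of (x,y,z,yaw) -> rows in tool units"""
    X=np.array([np.cos(c[3]),np.sin(c[3]),0]);Y=np.array([np.sin(c[3]),-np.cos(c[3]),0]);o=[]
    for w in W:
        d=np.array(w[:3])-c[:3];dy=(w[3]-c[3]+np.pi)%(2*np.pi)-np.pi
        o.append([round(float(v),2) for v in (d@X/.06,d@Y/.06,-d[2]/.06,-np.degrees(dy)/5)])
    return o
def st():
    s=arm.get_state();print(round(s["t"],2),np.round(s["eef_pos"],4),np.round(s["ee_rot"],3),"q",np.round(s["q"],2),"F",np.round(s["force"],1),s["width"],s["gripper_force"])
    return (*s["eef_pos"],s["ee_rot"][2])
E
python3 - <<'E'
from h import *
c=st()
A=np.array([.277,-.615,.36,c[3]]);B=np.array([.58,.247,.36,-np.pi])
print(rows(c,[A+(B-A)*k/16 for k in range(0,17)]))
E
```

```text
0.1 [ 0.2768 -0.6152  0.2445] [ 3.14  -0.    -2.719] q [-0.86  0.36  0.01 -0.   -1.22 -0.29] F [-0.5  0.5 -0.6] 0.08735240508162262 0.0
[[-0.0, 0.0, -1.92, -0.0], [-0.66, 0.69, -1.92, 0.3], [-1.32, 1.38, -1.92, 0.61], [-1.97, 2.07, -1.92, 0.91], [-2.63, 2.76, -1.92, 1.21], [-3.29, 3.45, -1.92, 1.51], [-3.94, 4.14, -1.92, 1.82], [-4.6, 4.83, -1.92, 2.12], [-5.25, 5.52, -1.92, 2.42], [-5.91, 6.21, -1.92, 2.72], [-6.57, 6.9, -1.92, 3.03], [-7.22, 7.58, -1.92, 3.33], [-7.88, 8.27, -1.92, 3.63], [-8.54, 8.96, -1.92, 3.94], [-9.19, 9.65, -1.92, 4.24], [-9.85, 10.34, -1.92, 4.54], [-10.5, 11.03, -1.92, 4.84]]
```

Emit:
{"op": "jog_arm", "data": {"deltas": [[[0, 0, -1, 0], [0, 0, -1.92, 0], [-0.66, 0.69, -1.92, 0.3], [-1.32, 1.38, -1.92, 0.6], [-1.97, 2.07, -1.92, 0.9], [-2.63, 2.76, -1.92, 1.2], [-3.29, 3.45, -1.92, 1.5], [-3.94, 4.14, -1.92, 1.8]]], "grip": 0, "squeeze": 30}}

```text
t: 1.1
eef_pos: [0.3907, -0.2902, 0.3604]
ee_rot: [3.141, 0.0, -2.877]
force: [0.7, 0.4, 0.1]
width: 0.0133
gripper_force: 0.0
```

Run:
```python
from h import *
c=st()
A=np.array(c);A[2]=.36;B=np.array([.58,.247,.36,-np.pi])
n=int(np.linalg.norm(B-A)/.058)+1
print(rows(c,[A+(B-A)*k/n for k in range(1,n+1)]))
```

```text
1.1 [ 0.3907 -0.2902  0.3604] [ 3.141  0.    -2.877] q [-0.23 -0.02 -0.19 -0.   -1.4  -1.07] F [0.7 0.4 0.1] 0.013307552119396531 0.0
[[-0.49, 0.71, 0.01, 0.28], [-0.98, 1.42, 0.01, 0.55], [-1.47, 2.13, 0.01, 0.83], [-1.96, 2.84, 0.01, 1.1], [-2.45, 3.55, 0.01, 1.38], [-2.94, 4.26, 0.01, 1.65], [-3.43, 4.97, 0.01, 1.93], [-3.92, 5.68, 0.01, 2.21], [-4.41, 6.4, 0.01, 2.48], [-4.9, 7.11, 0.01, 2.76], [-5.39, 7.82, 0.01, 3.03]]
```

Emit:
{"op": "jog_arm", "data": {"deltas": [[[-0.49, 0.71, 0, 0.28], [-0.98, 1.42, 0, 0.55], [-1.47, 2.13, 0, 0.83], [-1.96, 2.84, 0, 1.1], [-2.45, 3.55, 0, 1.38], [-3.43, 4.97, 0, 1.93], [-4.41, 6.4, 0, 2.48], [-5.39, 7.82, 0, 3.03]]]}}

```text
t: 2.1
eef_pos: [0.5387, 0.1311, 0.3605]
ee_rot: [3.142, 0.0, -3.142]
force: [1.2, -0.3, 0.3]
width: 0.0003
gripper_force: 0.0
```

```bash
cat > lid.py <<'E'
from h import *
c=st()
W=[]
s=.185
def P(t,g):  # tip point clearance g from lid upper face
    z=.012+g
    x=.6277-s*np.cos(t)+z*np.sin(t)+.0095*(np.sin(t)>0.3)*1; zz=.1+s*np.sin(t)+z*np.cos(t)
    return [x,.2475+0.03*(.6277-x)*0,zz+.019,-np.pi]
W.append(P(1.04,.02))
for t in np.linspace(.95,-.02,14): W.append(P(t,0))
print(np.round(W,3).tolist());print(rows(c,W))
E
python3 lid.py
```

```text
2.1 [0.5387 0.1311 0.3605] [ 3.142  0.    -3.142] q [ 0.59  0.1  -0.06 -0.   -1.4  -2.16] F [ 1.2 -0.3  0.3] 0.00030683272826929106 0.0
[[0.571, 0.248, 0.295, -3.142], [0.539, 0.248, 0.276, -3.142], [0.528, 0.248, 0.269, -3.142], [0.517, 0.248, 0.26, -3.142], [0.507, 0.248, 0.251, -3.142], [0.497, 0.248, 0.241, -3.142], [0.489, 0.248, 0.23, -3.142], [0.481, 0.248, 0.219, -3.142], [0.474, 0.248, 0.207, -3.142], [0.468, 0.248, 0.194, -3.142], [0.453, 0.248, 0.181, -3.142], [0.449, 0.248, 0.168, -3.142], [0.446, 0.248, 0.155, -3.142], [0.444, 0.248, 0.141, -3.142], [0.442, 0.248, 0.127, -3.142]]
[[-0.54, 1.94, 1.1, 0.0], [-0.01, 1.94, 1.4, 0.0], [0.18, 1.94, 1.53, 0.0], [0.36, 1.94, 1.67, 0.0], [0.53, 1.94, 1.83, 0.0], [0.69, 1.94, 2.0, 0.0], [0.83, 1.94, 2.18, 0.0], [0.96, 1.94, 2.37, 0.0], [1.08, 1.94, 2.56, 0.0], [1.18, 1.94, 2.77, 0.0], [1.43, 1.94, 2.99, 0.0], [1.5, 1.94, 3.21, 0.0], [1.55, 1.94, 3.43, 0.0], [1.58, 1.94, 3.66, 0.0], [1.6, 1.94, 3.89, 0.0]]
```

Emit:
{"op": "jog_arm", "data": {"deltas": [[[-0.4, 1.0, 0, 0], [-0.75, 1.94, 0, 0], [-0.75, 1.94, 0.6, 0], [-0.6, 1.94, 1.1, 0], [-0.25, 1.94, 1.25, 0], [-0.01, 1.94, 1.4, 0], [0.18, 1.94, 1.53, 0], [0.36, 1.94, 1.67, 0]]]}}

```text
t: 3.1
eef_pos: [0.5165, 0.2456, 0.2601]
ee_rot: [3.141, 0.001, -3.14]
force: [0.1, 0.1, 0.6]
width: 0.0002
gripper_force: 0.7
```

```bash
python3 lid.py; python3 -c "
from h import *
save('side','s2.png',2,(120,180,340,400))"
```

```text
3.1 [0.5165 0.2456 0.2601] [ 3.141e+00  1.000e-03 -3.140e+00] q [ 0.79  0.18 -0.2   0.   -1.19 -2.36] F [0.1 0.1 0.6] 0.000228305545134252 0.6901131813583561
[[0.571, 0.248, 0.295, -3.142], [0.539, 0.248, 0.276, -3.142], [0.528, 0.248, 0.269, -3.142], [0.517, 0.248, 0.26, -3.142], [0.507, 0.248, 0.251, -3.142], [0.497, 0.248, 0.241, -3.142], [0.489, 0.248, 0.23, -3.142], [0.481, 0.248, 0.219, -3.142], [0.474, 0.248, 0.207, -3.142], [0.468, 0.248, 0.194, -3.142], [0.453, 0.248, 0.181, -3.142], [0.449, 0.248, 0.168, -3.142], [0.446, 0.248, 0.155, -3.142], [0.444, 0.248, 0.141, -3.142], [0.442, 0.248, 0.127, -3.142]]
[[-0.91, 0.03, -0.58, 0.01], [-0.38, 0.03, -0.27, 0.01], [-0.19, 0.03, -0.14, 0.01], [-0.01, 0.03, -0.0, 0.01], [0.16, 0.03, 0.16, 0.01], [0.32, 0.03, 0.32, 0.01], [0.46, 0.03, 0.5, 0.01], [0.59, 0.03, 0.69, 0.01], [0.71, 0.03, 0.89, 0.01], [0.81, 0.03, 1.1, 0.01], [1.06, 0.03, 1.31, 0.01], [1.13, 0.03, 1.53, 0.01], [1.18, 0.03, 1.76, 0.01], [1.21, 0.03, 1.98, 0.01], [1.23, 0.03, 2.21, 0.01]]
```

View pics/s2.png

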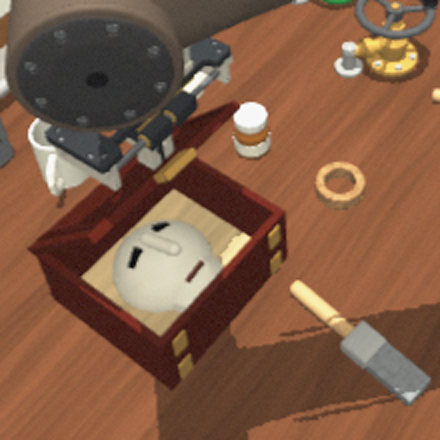

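The fingers are behind the lid, which has swung partly down (tongue at (175,163)), so I'll continue along the arc.

Emit:
{"op": "jog_arm", "data": {"deltas": [[[0.16, 0.03, 0.16, 0], [0.32, 0.03, 0.32, 0], [0.46, 0.03, 0.5, 0], [0.59, 0.03, 0.69, 0], [0.71, 0.03, 0.89, 0], [0.81, 0.03, 1.1, 0], [0.95, 0.03, 1.31, 0], [1.05, 0.03, 1.53, 0]]]}}

```text
t: 4.15
eef_pos: [0.4532, 0.247, 0.1677]
ee_rot: [-3.141, -0.0, -3.14]
force: [0.5, 0.5, 0.7]
width: 0.0003
gripper_force: 0.3
```

Emit:
{"op": "jog_arm", "data": {"deltas": [[[0.06, 0, 0.22, 0], [0.1, 0, 0.44, 0], [0.12, 0, 0.6, 0], [0.12, 0, 0.65, 0], [0.12, 0, 0.68, 0], [0.12, 0, 0.7, 0]]]}}

```text
t: 4.9
eef_pos: [0.4466, 0.247, 0.131]
ee_rot: [-3.141, 0.001, -3.139]
force: [-25.0, -6.5, 59.8]
width: 0.0003
gripper_force: 29.8
```

```bash
python3 -c "
from h import *
st();save('side','s3.png',2,(120,180,340,400))"
```

```text
4.9 [0.4466 0.247  0.131 ] [-3.141e+00  1.000e-03 -3.139e+00] q [ 0.89  0.2  -0.5   0.   -0.87 -2.46] F [-25.   -6.5  59.8] 0.00031351247609455777 29.771553981117904
```

View pics/s3.png

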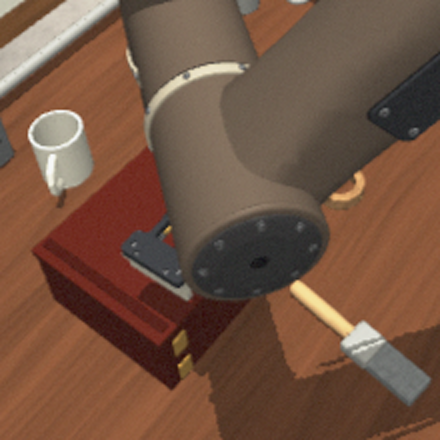

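Lid is shut flat, pressed with about 60 N. Next: lift and move over to the crank.

Emit:
{"op": "jog_arm", "data": {"deltas": [[[0, 0, -0.9, 0], [0, 0, -1.9, 0], [0, 0, -2.9, 0], [0, -0.5, -3.6, 0], [0, -1.4, -3.7, 0], [0, -2.4, -3.7, 0], [0, -3.4, -3.7, 0], [0, -4.4, -3.7, 0]]]}}

```text
t: 5.95
eef_pos: [0.4466, -0.0186, 0.3485]
ee_rot: [3.141, 0.001, -3.14]
force: [0.5, 0.1, -0.5]
width: 0.0003
gripper_force: 0.0
```

Run:
```python
from h import *
c=st()
A=np.array(c);B=np.array([.4567,-.2896,.3,-np.pi])
n=int(np.linalg.norm(B-A)/.055)+1
print(rows(c,[A+(B-A)*k/n for k in range(1,n+1)]))
```

```text
5.95 [ 0.4466 -0.0186  0.3485] [ 3.141e+00  1.000e-03 -3.140e+00] q [ 0.4  -0.09 -0.28 -0.   -1.37 -1.97] F [ 0.5  0.1 -0.5] 0.00034168705167186944 0.0
[[-0.03, -0.75, 0.13, 0.0], [-0.05, -1.51, 0.27, 0.01], [-0.08, -2.26, 0.4, 0.01], [-0.11, -3.01, 0.54, 0.01], [-0.13, -3.76, 0.67, 0.02], [-0.16, -4.52, 0.81, 0.02]]
```

Emit:
{"op": "jog_arm", "data": {"deltas": [[[-0.03, -0.75, 0.1, 0], [-0.06, -1.6, 0.2, 0], [-0.09, -2.5, 0.4, 0], [-0.12, -3.4, 0.6, 0], [-0.15, -4.2, 0.8, 0], [-0.16, -4.52, 0.8, 0], [-0.16, -4.52, 0.8, 0]]], "grip": 87}}

```text
t: 6.82
eef_pos: [0.4566, -0.2894, 0.2994]
ee_rot: [3.141, -0.002, 3.14]
force: [0.7, 0.8, 0.2]
width: 0.0647
gripper_force: 0.0
```

Run:
```python
from h import *
import pickle
c=st()
w=grab_frame("wrist");t=grab_frame("top");pickle.dump((w,t),open("f1.pkl","wb"))
print(w["xyz"],w["rotation"],w["vfov"],w["cx"],w["cy"])
def wp(p):
    h=420;F=h/2/np.tan(np.radians(w["vfov"])/2);d=Rm(w).T@(np.array(p)-w["xyz"]);th=np.arctan2(np.hypot(*d[:2]),d[2]);return d[:2]/np.hypot(*d[:2])*th*F+[w["cx"],w["cy"]]
print("pred crank top",wp([.4567,-.2896,.169]),"hub",wp([.495,-.2525,.11]))
o=np.zeros((600,800,3),np.uint8)
o[:420,:560]=w["img"][:,:,::-1];o[420:600,:250]=cv2.resize(t["img"][150:260,70:223,::-1],(250,180))
cv2.imwrite("pics/w1.png",o)
```

```text
6.83 [ 0.4566 -0.2894  0.2994] [ 3.141e+00 -2.000e-03  3.140e+00] q [-0.2   0.11 -0.2  -0.   -1.27 -1.37] F [0.7 0.8 0.2] 0.06467772872168284 0.0
[ 0.3760582  -0.28928419  0.44022558] [2.84331332e+00 5.77508874e-05 1.56909234e+00] 65.70646984690485 278.77131410259784 214.20244743935694
pred crank top [278.58429248 211.18524316] hub [312.94571859 229.51841091]
```

View pics/w1.png

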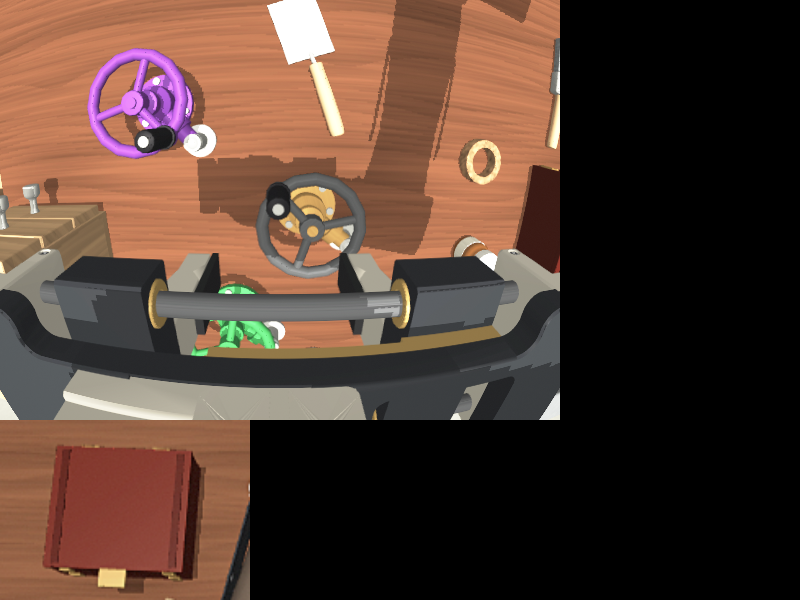

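The lid is shut and its tongue sits level at the front. In the wrist view the crank top is at (279,209) and the hub at (312,230), both within about 2 px of prediction. Descending to grip.

Emit:
{"op": "jog_arm", "data": {"deltas": [[[0, 0, 0.5, 0], [0, 0, 1.3, 0], [0, 0, 2.1, 0], [0, 0, 2.53, 0], [0, 0, 2.53, 0]]]}}

```text
t: 7.55
eef_pos: [0.456, -0.2868, 0.1474]
ee_rot: [3.141, -0.003, -3.139]
force: [-0.0, 0.6, 1.1]
width: 0.0869
gripper_force: 0.0
```

Emit:
{"op": "jog_arm", "data": {"deltas": [[[0, 0, 0, 0], [0, 0, 0, 0], [0, 0, 0, 0], [0, 0, 0, 0], [0, 0, 0, 0]]], "grip": 0, "squeeze": 30}}

```text
t: 8.18
eef_pos: [0.4569, -0.2881, 0.1489]
ee_rot: [-3.142, 0.0, -3.14]
force: [0.0, -0.1, 0.9]
width: 0.0427
gripper_force: 0.0
```

```bash
cat > wh.py <<'E'
from h import *
import sys
# usage: wh.py da n [cx cy]
cx,cy=.495,-.2526
s=arm.get_state();c=st()
R=.055;a0=np.arctan2(c[1]-cy,c[0]-cx);print("a",a0,"r",np.hypot(c[0]-cx,c[1]-cy),"M",np.round(s["moment"],2))
da=float(sys.argv[1]);n=int(sys.argv[2])
print(rows(c,[(cx+R*np.cos(a0+da*k),cy+R*np.sin(a0+da*k),.147,np.pi) for k in range(1,n+1)]))
E
python3 wh.py -.35 8
```

```text
8.18 [ 0.4569 -0.2881  0.1489] [-3.142  0.    -3.14 ] q [-0.2   0.22 -0.42  0.   -0.93 -1.37] F [ 0.  -0.1  0.9] 0.04265588504817037 0.0
a -2.3912683710691702 r 0.052101917876363674 M [-0.   -0.02 -0.04]
[[0.21, 0.24, 0.03, 0.01], [0.28, 0.55, 0.03, 0.01], [0.24, 0.86, 0.03, 0.01], [0.09, 1.15, 0.03, 0.01], [-0.14, 1.36, 0.03, 0.01], [-0.44, 1.49, 0.03, 0.01], [-0.75, 1.5, 0.03, 0.01], [-1.06, 1.4, 0.03, 0.01]]
```

Emit:
{"op": "jog_arm", "data": {"deltas": [[[0, 0, 0, 0], [0, 0, 0, 0], [0, 0, 0, 0], [0, 0, 0, 0]]]}}

```text
t: 8.68
eef_pos: [0.4568, -0.2883, 0.1487]
ee_rot: [-3.141, -0.0, -3.14]
force: [-1.8, -3.1, -0.7]
width: 0.0214
gripper_force: 30.0
```

```bash
cat > wh.py <<'E'
from h import *
import sys
# usage: wh.py da n x y : rows about the circle from commanded x,y
cx,cy=.495,-.2526
s=arm.get_state();m=st()
da=float(sys.argv[1]);n=int(sys.argv[2]);c=(float(sys.argv[3]),float(sys.argv[4]),.147,np.pi)
R=.055;a0=np.arctan2(c[1]-cy,c[0]-cx)
print("a cmd",a0,"meas",np.arctan2(m[1]-cy,m[0]-cx),np.hypot(m[0]-cx,m[1]-cy))
W=[(cx+R*np.cos(a0+da*k),cy+R*np.sin(a0+da*k),.147,np.pi) for k in range(1,n+1)]
print(rows(c,W),np.round(W[-1],4))
E
python3 wh.py -.35 8 .4566 -.2894
```

```text
8.68 [ 0.4568 -0.2883  0.1487] [-3.141 -0.    -3.14 ] q [-0.2   0.22 -0.42  0.   -0.93 -1.37] F [-1.8 -3.1 -0.7] 0.02141912024901809 29.99899685382843
a cmd -2.377467876216406 meas -2.390712446858501 0.05231525278630512
[[0.2, 0.24, -0.0, -0.0], [0.27, 0.55, -0.0, -0.0], [0.24, 0.87, -0.0, -0.0], [0.1, 1.16, -0.0, -0.0], [-0.13, 1.38, -0.0, -0.0], [-0.43, 1.5, -0.0, -0.0], [-0.75, 1.52, -0.0, -0.0], [-1.05, 1.43, -0.0, -0.0]] [ 0.5197 -0.2034  0.147   3.1416]
```

Emit:
{"op": "jog_arm", "data": {"deltas": [[[0.19, 0.24, 0, 0], [0.26, 0.55, 0, 0], [0.23, 0.87, 0, 0], [0.1, 1.16, 0, 0], [-0.13, 1.38, 0, 0], [-0.43, 1.5, 0, 0], [-0.75, 1.52, 0, 0], [-1.05, 1.43, 0, 0]]]}}

```text
t: 9.68
eef_pos: [0.5195, -0.2021, 0.1488]
ee_rot: [3.142, -0.002, -3.14]
force: [-4.8, -4.0, 4.9]
width: 0.0211
gripper_force: 30.0
```

```bash
python3 wh.py -.35 8 .5196 -.2036
```

```text
9.68 [ 0.5195 -0.2021  0.1488] [ 3.142e+00 -2.000e-03 -3.140e+00] q [-0.02  0.25 -0.38 -0.   -0.94 -1.55] F [-4.8 -4.   4.9] 0.021069354942853263 29.978102445602417
a cmd 1.1055173978708748 meas 1.1185055704331577 0.05609010569040356
[[-0.26, -0.19, -0.0, -0.0], [-0.43, -0.46, -0.0, -0.0], [-0.51, -0.77, -0.0, -0.0], [-0.47, -1.08, -0.0, -0.0], [-0.32, -1.37, -0.0, -0.0], [-0.09, -1.59, -0.0, -0.0], [0.2, -1.71, -0.0, -0.0], [0.52, -1.73, -0.0, -0.0]] [ 0.4882 -0.3072  0.147   3.1416]
```

Emit:
{"op": "jog_arm", "data": {"deltas": [[[0, 0, 0, -2], [0, 0, 0, -4], [0, 0, 0, -6], [0, 0, 0, -8], [0, 0, 0, -10], [0, 0, 0, -12], [0, 0, 0, -14], [0, 0, 0, -16]]], "squeeze": 10}}

```text
t: 10.68
eef_pos: [0.5201, -0.201, 0.1488]
ee_rot: [-3.141, 0.002, -1.738]
force: [-0.1, 5.6, 1.3]
width: 0.022
gripper_force: 10.0
```

Emit:
{"op": "jog_arm", "data": {"deltas": [[[0, 0, 0, -2], [0, 0, 0, -4], [0, 0, 0, -6], [0, 0, 0, -8], [0, 0, 0, -10], [0, 0, 0, -12], [0, 0, 0, -14], [0, 0, 0, -14.7]]]}}

```text
t: 11.68
eef_pos: [0.5182, -0.2029, 0.1487]
ee_rot: [3.14, 0.002, -0.458]
force: [-4.7, -5.5, 2.2]
width: 0.022
gripper_force: 10.0
```

```bash
cat > wt.py <<'E'
from h import *
import sys
# rows about the hub, turning with it: wt.py da n a0(cmd angle) yaw0 [turn 1/0]
cx,cy=.4955,-.2526
s=arm.get_state();m=st()
da=float(sys.argv[1]);n=int(sys.argv[2]);a0=float(sys.argv[3]);y0=float(sys.argv[4]);k1=float(sys.argv[5])
R=.0555;P=lambda a,y:(cx+R*np.cos(a),cy+R*np.sin(a),.147,y)
am=np.arctan2(m[1]-cy,m[0]-cx)
F=np.array(s["force"]);print("meas a",am,"r",np.hypot(m[0]-cx,m[1]-cy),"Ftan",F[:2]@[-np.sin(am),np.cos(am)],"Frad",F[:2]@[np.cos(am),np.sin(am)])
W=[P(a0+da*k,y0+k1*da*k) for k in range(1,n+1)]
print(rows(P(a0,y0),W),"end a",a0+da*n,"yaw",y0+k1*da*n)
E
python3 wt.py -.175 8 1.1055 -.462 1
```

```text
11.68 [ 0.5182 -0.2029  0.1487] [ 3.14e+00  2.00e-03 -4.58e-01] q [-0.02  0.25 -0.38  0.   -0.94  1.13] F [-4.7 -5.5  2.2] 0.02200064493043279 10.00060424208641
meas a 1.1416489988873078 r 0.054647800258550455 Ftan 2.0290872820316093 Frad -6.962349706702957
[[0.16, 0.01, -0.0, 2.01], [0.32, 0.06, -0.0, 4.01], [0.46, 0.13, -0.0, 6.02], [0.6, 0.22, -0.0, 8.02], [0.71, 0.33, -0.0, 10.03], [0.8, 0.47, -0.0, 12.03], [0.87, 0.61, -0.0, 14.04], [0.91, 0.77, -0.0, 16.04]] end a -0.2945 yaw -1.8619999999999999
```

Emit:
{"op": "jog_arm", "data": {"deltas": [[[0.16, 0.01, 0, 2], [0.32, 0.06, 0, 4], [0.46, 0.13, 0, 6], [0.6, 0.22, 0, 8]]]}}

```text
t: 12.18
eef_pos: [0.5446, -0.2302, 0.148]
ee_rot: [3.139, 0.002, -1.165]
force: [-0.1, 0.4, 0.7]
width: 0.0093
gripper_force: 0.0
```

```bash
python3 wt.py -.175 4 .4055 -1.16 1
```

```text
12.18 [ 0.5446 -0.2302  0.148 ] [ 3.139e+00  2.000e-03 -1.165e+00] q [-0.07  0.3  -0.31 -0.   -0.96  0.48] F [-0.1  0.4  0.7] 0.009338815539856028 0.0
meas a 0.42829094351064484 r 0.053943789813009534 Ftan 0.36960389266527927 Frad 0.11036619942739845
[[0.16, 0.01, -0.0, 2.01], [0.32, 0.06, -0.0, 4.01], [0.46, 0.13, -0.0, 6.02], [0.59, 0.22, -0.0, 8.02]] end a -0.29449999999999993 yaw -1.8599999999999999
```

The crank slipped out of the pads, so the stop was probably reached. I'll open, go back and look.

Emit:
{"op": "jog_arm", "data": {"deltas": [[[0, 0, 0, 0], [0, 0, 0, 0], [0, 0, 0, 0], [0, 0, 0, 0], [-0.16, 0.01, 0, -2], [-0.32, 0.06, 0, -4], [-0.46, 0.13, 0, -6], [-0.46, 0.13, 0, -6]]], "grip": 70}}

```text
t: 13.18
eef_pos: [0.5278, -0.2075, 0.149]
ee_rot: [-3.141, -0.0, -0.636]
force: [-0.1, 0.4, 0.3]
width: 0.0696
gripper_force: 0.0
```

Run:
```python
from h import *
c=st()
w=save("wrist","w2.png")
def unp(u,v,z):
    F=210/np.tan(np.radians(w["vfov"])/2);e=np.array([u-w["cx"],v-w["cy"]]);r=np.hypot(*e);th=r/F
    d=Rm(w)@np.array([*(e/r*np.sin(th)),np.cos(th)]);o=np.array(w["xyz"]);return o+d*(z-o[2])/d[2]
import pickle;pickle.dump(w,open("w2.pkl","wb"))
def wp(p):
    F=210/np.tan(np.radians(w["vfov"])/2);d=Rm(w).T@(np.array(p)-w["xyz"]);th=np.arctan2(np.hypot(*d[:2]),d[2]);return (d[:2]/np.hypot(*d[:2])*th*F+[w["cx"],w["cy"]]).round(1)
for a in(.7,.8,.9,1,1.1,1.2):print(a,wp([.4955+.055*np.cos(a),-.2526+.055*np.sin(a),.169]))
```

```text
13.18 [ 0.5278 -0.2075  0.149 ] [-3.141 -0.    -0.636] q [-0.03  0.26 -0.36 -0.   -0.95  0.96] F [-0.1  0.4  0.3] 0.06961943508880909 0.0
0.7 [282.6 279.6]
0.8 [280.2 290.6]
0.9 [279.1 301.3]
1 [279.3 311.6]
1.1 [280.7 321.5]
1.2 [283.2 330.7]
```

View pics/w2.png

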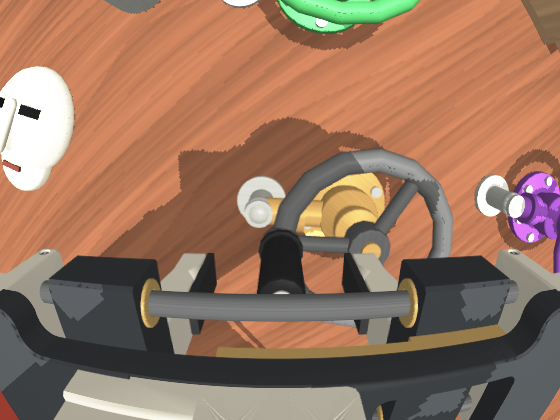

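The crank stands at about 0.85 rad (top edge at (281,293), just in front of the bar), between the open fingers. I'll re-grip and push towards the stop in small steps.

Emit:
{"op": "jog_arm", "data": {"deltas": [[[0.04, 0, 0, 0.5], [0.07, 0, 0, 1], [0.07, 0, 0, 1], [0.07, 0, 0, 1], [0.07, 0, 0, 1], [0.07, 0, 0, 1], [0.07, 0, 0, 1], [0.07, 0, 0, 1]]], "grip": 0, "squeeze": 25}}

```text
t: 14.22
eef_pos: [0.5309, -0.2107, 0.1488]
ee_rot: [3.141, 0.0, -0.723]
force: [-3.2, -5.1, 1.4]
width: 0.0215
gripper_force: 25.0
```

```bash
python3 wt.py -.05 4 .85 -.72 1
```

```text
14.22 [ 0.5309 -0.2107  0.1488] [ 3.141  0.    -0.723] q [-0.04  0.27 -0.35  0.   -0.95  0.88] F [-3.2 -5.1  1.4] 0.021454158629192692 24.997825920581818
meas a 0.8693817648456786 r 0.05480730606725222 Ftan -0.8448163868820364 Frad -5.947398600174788
[[0.05, 0.0, -0.0, 0.57], [0.09, 0.0, -0.0, 1.15], [0.14, 0.01, -0.0, 1.72], [0.18, 0.02, -0.0, 2.29]] end a 0.6499999999999999 yaw -0.9199999999999999
```

Emit:
{"op": "jog_arm", "data": {"deltas": [[[0.02, 0, 0, 0.3], [0.05, 0, 0, 0.6], [0.07, 0, 0, 0.9], [0.09, 0, 0, 1.1], [0.09, 0, 0, 1.1], [0.09, 0, 0, 1.1]]]}}

```text
t: 14.98
eef_pos: [0.5314, -0.2114, 0.1485]
ee_rot: [3.139, 0.008, -0.82]
force: [-16.5, 13.0, 15.8]
width: 0.0215
gripper_force: 25.0
```

```bash
python3 wt.py -.05 4 .75 -.82 1
```

```text
14.97 [ 0.5314 -0.2114  0.1485] [ 3.139  0.008 -0.82 ] q [-0.04  0.28 -0.34 -0.   -0.96  0.79] F [-16.5  13.   15.8] 0.02150753710543969 25.001797378063202
meas a 0.8530810663712171 r 0.054660412063471595 Ftan 21.01093484140967 Frad -1.0772868406468539
[[0.05, 0.0, -0.0, 0.57], [0.09, 0.0, -0.0, 1.15], [0.14, 0.01, -0.0, 1.72], [0.18, 0.02, -0.0, 2.29]] end a 0.55 yaw -1.02
```

Hard stop confirmed: the command is at 0.75, but the angle holds at 0.853 with 21 N tangential. I'll relax to 0.853, raise the squeeze, and work out the half-turn rows.

Emit:
{"op": "jog_arm", "data": {"deltas": [[[-0.05, 0, 0, 0], [-0.09, 0, 0, 0], [-0.09, 0, 0, 0]]], "squeeze": 40}}

```text
t: 15.35
eef_pos: [0.5305, -0.2104, 0.1487]
ee_rot: [3.14, 0.001, -0.82]
force: [-5.1, -4.0, 2.2]
width: 0.021
gripper_force: 40.0
```

```bash
python3 wt.py .392699 8 .85 -.82 0
```

```text
15.35 [ 0.5305 -0.2104  0.1487] [ 3.14e+00  1.00e-03 -8.20e-01] q [-0.03  0.27 -0.35  0.   -0.95  0.79] F [-5.1 -4.   2.2] 0.021016433916809536 40.00072717666626
meas a 0.8782223512253444 r 0.05486689597209256 Ftan 1.3940961790026705 Frad -6.3491679772611676
[[-0.35, 0.11, -0.0, -0.0], [-0.62, 0.33, -0.0, -0.0], [-0.79, 0.65, -0.0, -0.0], [-0.83, 1.01, -0.0, -0.0], [-0.72, 1.36, -0.0, -0.0], [-0.49, 1.64, -0.0, -0.0], [-0.18, 1.81, -0.0, -0.0], [0.18, 1.84, -0.0, -0.0]] end a 3.9915920000000003 yaw -0.82
```

Emit:
{"op": "jog_arm", "data": {"deltas": [[[-0.35, 0.11, 0, 0], [-0.62, 0.33, 0, 0], [-0.79, 0.65, 0, 0], [-0.83, 1.01, 0, 0], [-0.72, 1.36, 0, 0], [-0.49, 1.64, 0, 0], [-0.18, 1.81, 0, 0], [0.18, 1.84, 0, 0]]]}}

```text
t: 16.35
eef_pos: [0.4578, -0.2933, 0.1487]
ee_rot: [-3.141, 0.002, -0.82]
force: [0.6, 6.1, 1.9]
width: 0.0215
gripper_force: 40.0
```

```bash
python3 wt.py .392699 8 3.991592 -.82 0
```

```text
16.35 [ 0.4578 -0.2933  0.1487] [-3.141e+00  2.000e-03 -8.200e-01] q [-0.21  0.23 -0.41 -0.   -0.93  0.96] F [0.6 6.1 1.9] 0.021454683135037757 40.00117778778076
meas a -2.3189489220027166 r 0.055471343781625965 Ftan -3.7175659679672792 Frad -4.923316163002249
[[0.35, -0.11, -0.0, -0.0], [0.62, -0.33, -0.0, -0.0], [0.79, -0.65, -0.0, -0.0], [0.83, -1.01, -0.0, -0.0], [0.72, -1.36, -0.0, -0.0], [0.49, -1.64, -0.0, -0.0], [0.18, -1.81, -0.0, -0.0], [-0.18, -1.84, -0.0, -0.0]] end a 7.133184 yaw -0.82
```

Going well; I'll continue with the remaining three half turns, one at a time.

Emit:
{"op": "jog_arm", "data": {"deltas": [[[0.35, -0.11, 0, 0], [0.62, -0.33, 0, 0], [0.79, -0.65, 0, 0], [0.83, -1.01, 0, 0], [0.72, -1.36, 0, 0], [0.49, -1.64, 0, 0], [0.18, -1.81, 0, 0], [-0.18, -1.84, 0, 0]]]}}

```text
t: 17.35
eef_pos: [0.5302, -0.2097, 0.1487]
ee_rot: [3.139, 0.001, -0.819]
force: [-9.0, -15.9, 3.1]
width: 0.0213
gripper_force: 40.0
```

Emit:
{"op": "jog_arm", "data": {"deltas": [[[-0.35, 0.11, 0, 0], [-0.62, 0.33, 0, 0], [-0.79, 0.65, 0, 0], [-0.83, 1.01, 0, 0], [-0.72, 1.36, 0, 0], [-0.49, 1.64, 0, 0], [-0.18, 1.81, 0, 0], [0.18, 1.84, 0, 0]]]}}

```text
t: 18.35
eef_pos: [0.4572, -0.2926, 0.1488]
ee_rot: [3.141, 0.002, -0.819]
force: [-1.2, 4.3, 3.5]
width: 0.0217
gripper_force: 40.0
```

Emit:
{"op": "jog_arm", "data": {"deltas": [[[0.35, -0.11, 0, 0], [0.62, -0.33, 0, 0], [0.79, -0.65, 0, 0], [0.83, -1.01, 0, 0], [0.72, -1.36, 0, 0], [0.49, -1.64, 0, 0], [0.18, -1.81, 0, 0], [-0.18, -1.84, 0, 0]]]}}

```text
t: 19.35
eef_pos: [0.53, -0.2095, 0.1487]
ee_rot: [3.139, 0.001, -0.818]
force: [-9.1, -17.1, 3.8]
width: 0.0216
gripper_force: 40.0
```

Emit:
{"op": "jog_arm", "data": {"deltas": [[[0, 0, 0, 0], [0, 0, 0, 0], [0, 0, 0, 0]]]}}

```text
t: 19.73
eef_pos: [0.5294, -0.2094, 0.1487]
ee_rot: [3.139, 0.002, -0.819]
force: [-6.7, -4.5, 4.4]
width: 0.0212
gripper_force: 40.0
```

```bash
python3 wt.py .1 1 .85 -.82 0; python3 -c "
from h import *
f=grab_frame('side');t=grab_frame('top');w=grab_frame('wrist')
o=np.zeros((600,800,3),np.uint8);o[:300,:400]=cv2.resize(f['img'],(400,300))[:,:,::-1];o[:300,400:]=cv2.resize(t['img'],(400,300))[:,:,::-1];o[300:,:400]=cv2.resize(w['img'],(400,300))[:,:,::-1];cv2.imwrite('pics/e.png',o)"
```

```text
19.73 [ 0.5294 -0.2094  0.1487] [ 3.139e+00  2.000e-03 -8.190e-01] q [-0.03  0.27 -0.35  0.   -0.95  0.78] F [-6.7 -4.5  4.4] 0.021234297542272754 40.00022113323212
meas a 0.9042680670501667 r 0.05490392952121911 Ftan 2.5297925072192164 Frad -7.666948428831426
[[-0.09, 0.01, -0.0, -0.0]] end a 0.95 yaw -0.82
```

View pics/e.png

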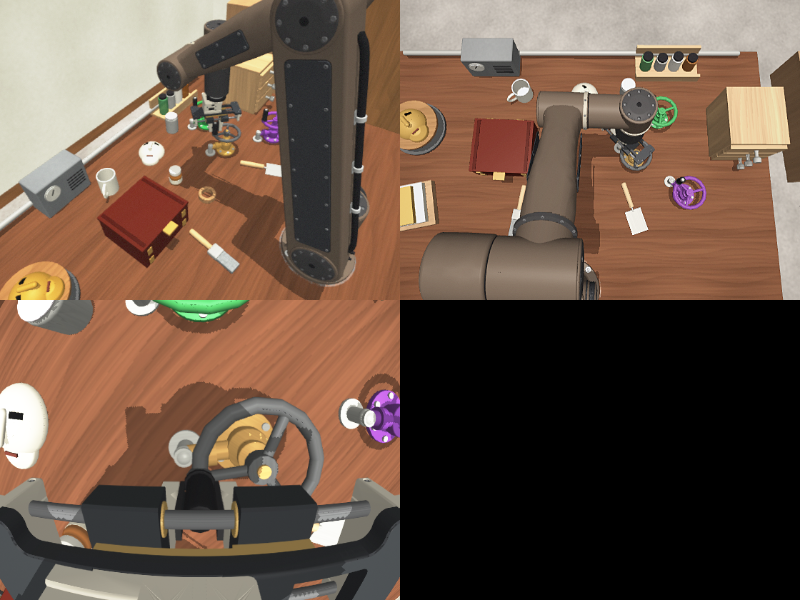

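The crank is held between the pads at 0.90 rad, against 0.853 at the stop. That is two full turns plus about 0.05 rad; the lid is shut and nothing else has moved, so I'm handing in.

```bash
python3 -c "
from station import arm
print(arm.job_done())"
```

```text
the job is handed in; nothing more can be done
None
```

I shut the lid, closed the valve to its stop, backed it off two full turns (about 0.05 rad over, by TCP measurement) and handed the job in with the crank still gripped at 40 N; no verdict came back.

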